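# Change over the watchmaker's oil pots

## Robot

A 6-joint arm with a two-finger parallel gripper is mounted at the origin on the work surface. World frame = base frame: x ahead of the robot, y to its left, z up, the work surface at z = 0. Lengths are in m, angles in degrees, forces in N, time in s.
With the tool pointing down it reaches from about 0.4 to 0.825 m from the base axis. Payload 7 kg.
Tool frame: the origin (TCP) lies midway between the tips of the shut fingers; the grasp point (between the pads) lies 19 mm behind it; z points along the fingers, y is the line along which they close (so a half turn about z gives the same grasp; the last joint's range is limited). The gripper opens to 85 mm and grips with 20 to 120 N. Pads are 22 mm wide; open, the fingers measure 114 mm over their backs; the gripper's body (76 mm by 85 mm) begins 54 mm behind the grasp point. The pads swing forward as they close: fully open they stand 13 mm farther back than shut.
Start: joints at [90.476, 20.546, 0.682, 0, -70.136, -16.507], TCP at [0.186, 0.649, 0.231] pointing down, gripper open.
Joint ranges: [-176.03, 176.03], [-82.01, 121.73], [-58.28, 71.71], [-173.87, 95.51], [-174.79, -0.11], [-173.66, 173.66]. Speed limits (degrees/s): [136.94, 136.94, 172.46, 180, 180, 180].

## Interface

Orientations are given as [roll, pitch, yaw] about the fixed x, y, z axes, in that order (R = Rz(yaw) Ry(pitch) Rx(roll)).
In Python, from rig import manip gives the robot as it stands.
- The arm moves only by the tool drive_tool, never from a script. Its arguments are lists of equal length, an entry for each row: "offset": the shift along the world's x, y, z scaled (see below), a list of three; "turn": the turn, a rotation vector about the world's x, y, z scaled (see below), a list of three. In form: {"offset": [[tx, ty, tz], ...], "turn": [[ax, ay, az], ...]}. A call has 1 to 5 rows; each row shifts and turns the commanded pose from where the row before left it; what a row does not reach is not made up. The controller multiplies each number of a shift by 15 cm and each number of a turn by pi/4 rad. A row lasts 1/8 s, in which the tool goes at most 62.5 mm and 10.7 degrees, less where a joint would pass 70% of its speed; a pose out of reach is approached as far as the arm can. A call with a number of a shift or a turn outside -1 to 1 is refused whole. A call with a gripper value outside its range is refused whole. "hand" is the opening, from 0 (shut) to 1 (fully open), set as the call begins (left out, the last holds). The fingers move at their own pace and stop on an object; "grip_force" is the grip in N (left out, the last holds). Time passes only in rows, so rows that do not move let the fingers close. It gives the time, the measured TCP pose, the force, the opening and the grip force at its end, in the units of the state.
- manip.get_state(): the state, without advancing time (a new reading comes with each control period).
- manip.read_camera(name): name is "side" or "top" or "wrist"; returns a dict with "pixels" (420x560x3 uint8, blue, green, red), "mtx" (3x3 intrinsics, pixels), "dist" ([k1, k2, p1, p2, k3] as OpenCV has them; the pictures are not rectified), "eye" and "attitude" of the camera in the world. Camera axes: x right, y down, z forward; pixel columns grow to the right and rows downward; lengths in m; the calibration is good to about 2 mm. A picture is of the moment at which its call begins. There is no depth.
- manip.sign_off(): hands the job in; it is judged then, once.
The state is a dict: "time": time; "qpos": joint angles; "dq": joint speeds; "joint_torque": joint torques, N m; "ee_pos": TCP position; "ee_rot": TCP orientation; "contact_force": force on the tool from outside, world axes, zero at the start; "ft_torque": the same for the moment, N m; "gripper_width": opening from 0.0 (shut) to 1.0 (fully open); "gripper_force": force on a finger pad.
Only numpy, scipy, OpenCV 4.12 (cv2) and the standard library are available. Lean on these libraries where they do the work, as an engineer would, in place of code of your own. Each camera call takes 0.05 s, during which the arm holds its last target. There are 200 camera calls.

## Task

Change the bench over from the yellow oil to the blue: take the yellow cap out of the white tray and press it back onto the open yellow pot until it snaps fully home, and pull the blue cap off its pot and set it down in the tray, open side down, to keep the dust out of it. Leave the red and green pots capped, and leave the screwdriver stand, the watch in its holder and the case back where they are.

Things in the scene. Friction and masses are not known exactly. Their poses are not given: they have to be found in the camera images.
- stand: The oil stand: a black block 48 mm (x) by 172 mm (y) by 16 mm high, fixed, carrying four oil pots alike but for colour, 42 mm apart in a row along its y axis (y = -63, -21, 21, 63 mm), in any order of colours. Origin: centre of its underside; z up. Its long sides (facing x and -x) are clear, so fingers have room there.
- pot_yellow: The yellow oil pot, fixed in the stand's row, open at the start. Origin: its axis, at the stand's top (16 mm above the bench); z up. A yellow collar, diameter 30 mm, z 0 to 6 mm; above it a steel neck, diameter 16 mm, to z = 22 mm, its top 4 mm tapered to diameter 10 mm. Three sprung steel balls stand 2.5 mm out of the neck at z = 12.3 mm and catch the cap's lip.
- pot_blue: The blue oil pot, fixed in the stand's row, capped at the start. Origin: its axis, at the stand's top (16 mm above the bench); z up. A blue collar, diameter 30 mm, z 0 to 6 mm; above it a steel neck, diameter 16 mm, to z = 22 mm, its top 4 mm tapered to diameter 10 mm. Three sprung steel balls stand 2.5 mm out of the neck at z = 12.3 mm and catch the cap's lip.
- pot_red: The red oil pot, fixed in the stand's row, capped. Origin: its axis, at the stand's top (16 mm above the bench); z up. A red collar, diameter 30 mm, z 0 to 6 mm; above it a steel neck, diameter 16 mm, to z = 22 mm, its top 4 mm tapered to diameter 10 mm. Three sprung steel balls stand 2.5 mm out of the neck at z = 12.3 mm and catch the cap's lip.
- pot_green: The green oil pot, fixed in the stand's row, capped. Origin: its axis, at the stand's top (16 mm above the bench); z up. A green collar, diameter 30 mm, z 0 to 6 mm; above it a steel neck, diameter 16 mm, to z = 22 mm, its top 4 mm tapered to diameter 10 mm. Three sprung steel balls stand 2.5 mm out of the neck at z = 12.3 mm and catch the cap's lip.
- cap_yellow: The yellow push-on cap: ribbed cylinder, diameter 26 mm, height 26 mm, white dot on top, 14 to 28 g, loose. Origin: centre of its open mouth (underside); z to its closed top. Starts in the tray, mouth down. Mouth 18 mm inside. Over the neck it perches on the balls, mouth 15.5 mm above the pot's origin; a push of 6 to 10 N snaps it home, mouth on the collar, 6 mm above the pot's origin.
- cap_blue: The blue push-on cap: ribbed cylinder, diameter 26 mm, height 26 mm, white dot on top, 14 to 28 g, loose. Origin: centre of its open mouth (underside); z to its closed top. Starts snapped home on the blue pot, mouth 6 mm above that pot's origin. Same inside as the yellow cap. A straight pull upward of 7 to 10 N takes it off; it is free of the catch 10 mm up, clear of the neck 17 mm up.
- cap_red: The red push-on cap: ribbed cylinder, diameter 26 mm, height 26 mm, white dot on top, 14 to 28 g, loose. Origin: centre of its open mouth (underside); z to its closed top. Snapped home on the red pot, where it stays.
- cap_green: The green push-on cap: ribbed cylinder, diameter 26 mm, height 26 mm, white dot on top, 14 to 28 g, loose. Origin: centre of its open mouth (underside); z to its closed top. Snapped home on the green pot, where it stays.
- tray: A shallow open white plastic tray, 130 mm (x) by 150 mm (y), 13 mm high, walls and floor 3 mm thick, fixed to the bench. Origin: centre of its underside (the inner floor is 3 mm above it); z up.
- drivers: Round grey screwdriver stand, diameter 84 mm, with six upright steel screwdrivers with coloured heads, 130 mm high over all, loose, 0.7 kg. Origin: centre of its underside. Leave alone.
- holder: Aluminium case holder, 40 mm (x) by 98 mm (y) with its clamp screw, 30 mm high, with a steel watch head clamped in it, loose, 0.3 kg. Origin: centre of its bed's underside. Leave alone.
- case_back: Steel watch case back, a disc of diameter 36 mm and thickness 5 mm lying on the bench, loose. Origin: centre of its underside. Leave alone.

How it is judged:
By the outcome, as a careful person would: the job done as asked, in the order asked, and still so for the second after the job is handed in, with the robot touching nothing.
It also fails if it takes over 48 s, if anything falls off the work surface, if the arm or the gripper's body presses on something with over 40 N, if the wrist force passes 120 N, or if a joint passes its speed limit or range.

## Working session

There is one attempt and no reset: what is moved stays moved. The work goes in short steps, Python scripts to look and compute and a tool call to move; the robot and the scene stay as the last step left them, time stands still between calls to the robot, and variables do not carry over. Pictures are saved under pics/ and viewed, at most 10 in all, crops included, and the job is handed in when it is done.

Besides the shell and the picture viewer there is one more tool, called after ">>>" as name(argument=value, ...) on one line, values as JSON. drive_tool: Moves the arm, as the interface text tells. Shifts and turns lie within -1 to 1; 1 stands for 15 cm of shift or pi/4 rad of turn. Its arguments: {"type":"object","properties":{"offset":{"type":"array","items":{"type":"array","items":{"type":"number"}}},"turn":{"type":"array","items":{"type":"array","items":{"type":"number"}}},"hand":{"type":"number"},"grip_force":{"type":"number"}},"required":["offset","turn"]}

```bash
mkdir -p pics; cat > h.py <<'E'
import numpy as np, cv2
from scipy.spatial.transform import Rotation as R
from rig import manip
def cam(n,save=None):
    c=manip.read_camera(n)
    if save: cv2.imwrite('pics/'+save+'.png',np.asarray(c['pixels']))
    return c
def pose(c):
    a=np.array(c['attitude'],float)
    r=a if a.shape==(3,3) else (R.from_euler('xyz',a,degrees=True).as_matrix() if a.size==3 else None)
    return r,np.array(c['eye'],float)
def ray(c,uv,z):
    r,e=pose(c)
    p=cv2.undistortPoints(np.array([[uv]],float),np.array(c['mtx'],float),np.array(c['dist'],float))[0,0]
    d=r@np.array([p[0],p[1],1]); return e+d*(z-e[2])/d[2]
def proj(c,P):
    r,e=pose(c)
    return cv2.projectPoints((np.atleast_2d(P)-e)@r,np.zeros(3),np.zeros(3),np.array(c['mtx'],float),np.array(c['dist'],float))[0][:,0]
E
python3 - <<'E'
from h import *
for n in('top','side'):
    c=cam(n,n+'0'); print(n,c['eye'],c['attitude'],c['mtx'])
print(manip.get_state())
E
```

```text
top [0.55653788 0.0742557  0.86614676] [-1.75280610e+02 -3.88603785e-02 -9.07799658e+01] [[443.06189334   0.         284.57054642]
 [  0.         443.06189334 208.69540742]
 [  0.           0.           1.        ]]
side [ 0.11502396 -0.55955307  0.61143401] [-123.58858416    1.19617784  -41.06450764] [[470.89326637   0.         279.86551764]
 [  0.         470.89326637 206.61979564]
 [  0.           0.           1.        ]]
{'time': 0.1, 'qpos': array([ 9.04769153e+01,  2.05853033e+01,  6.39732119e-01, -1.81867179e-02,
       -7.01352164e+01, -1.65050177e+01]), 'dq': array([-0.04290447, -0.1008537 ,  0.12634532, -0.02323454, -0.04163493,
        0.08173241]), 'joint_torque': array([-1.10673351e-03, -5.84762156e+01,  2.94109154e+01,  6.95455670e+00,
       -3.18883744e-03,  1.69294935e-05]), 'ee_pos': array([0.18629844, 0.64834143, 0.23048423]), 'ee_rot': array([ 1.79917684e+02, -6.56053536e-03, -1.60342896e+01]), 'contact_force': array([ 0.25026945,  0.03385297, -0.27082722]), 'ft_torque': array([-0.02554259,  0.05532509, -0.03156116]), 'gripper_force': 0.0, 'gripper_width': 1.0008901629775138}
```

View pics/top0.png

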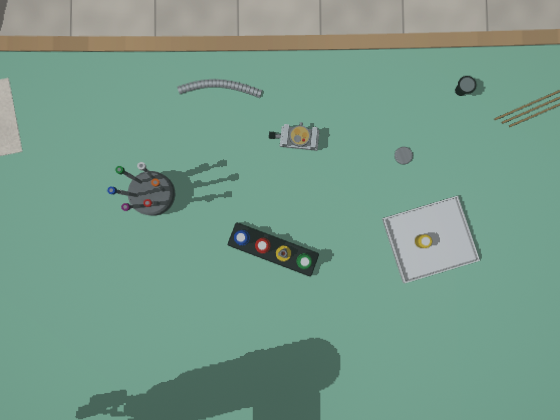

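View pics/side0.png

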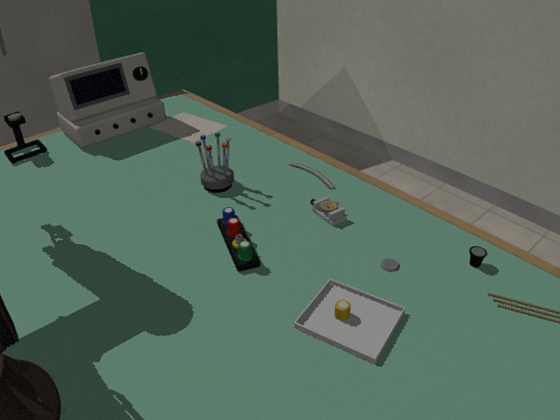

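The top view shows the stand with blue (241,237), red (262,245), open yellow (284,253) and green (305,261), and the yellow cap in the tray at about (426,241). The side view agrees. Next I'll enlarge and measure.

```bash
python3 - <<'E'
from h import *
c=cam('top'); I=np.asarray(c['pixels'])
a=cv2.resize(I[215:285,220:330],None,fx=5,fy=5,interpolation=cv2.INTER_CUBIC)
b=cv2.resize(I[215:285,400:450],None,fx=5,fy=5,interpolation=cv2.INTER_CUBIC)
cv2.imwrite('pics/crop1.png',np.hstack([a,b]))
def dot(u,v,z):
    w=I[v-6:v+7,u-6:u+7].astype(int); m=w.min(2)>(150)
    ys,xs=np.nonzero(m); p=(u-6+xs.mean(),v-6+ys.mean()); return p,len(xs),ray(c,p,z).round(4)
for n,u,v,z in(('blue',241,237,.048),('red',262,245,.048),('green',305,261,.048)): print(n,dot(u,v,z))
print('yneck',ray(c,(284,253),.038)); print('ycap',ray(c,(426,241),.029))
for p in((385,219),(457,198),(479,259),(408,281)): print('tray',ray(c,p,.013).round(3))
E
```

```text
blue ((np.float64(240.28846153846155), np.float64(236.71153846153845)), 52, array([0.5734, 0.155 , 0.048 ]))
red ((np.float64(261.62264150943395), np.float64(244.9245283018868)), 53, array([0.5578, 0.1159, 0.048 ]))
green ((np.float64(304.35849056603774), np.float64(261.3207547169811)), 53, array([0.5268, 0.0378, 0.048 ]))
yneck [0.54225936 0.07494925 0.038     ]
ycap [ 0.56124686 -0.19167038  0.029     ]
tray [ 0.604 -0.12   0.013]
tray [ 0.643 -0.259  0.013]
tray [ 0.526 -0.295  0.013]
tray [ 0.486 -0.16   0.013]
```

View pics/crop1.png

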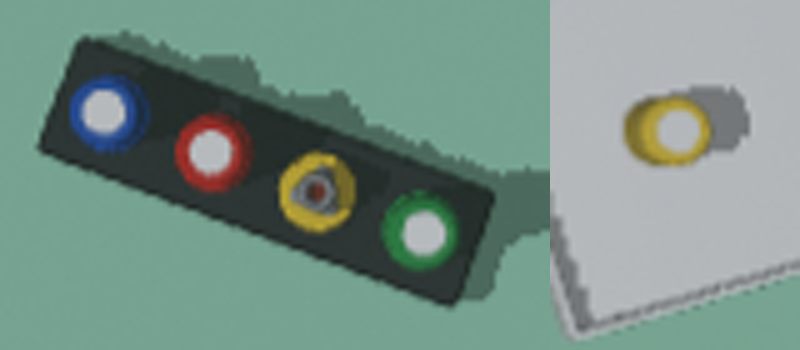

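>>> drive_tool(offset=[[0.125, -0.28, 0], [0.125, -0.28, 0], [0.125, -0.28, 0], [0.125, -0.28, 0], [0.125, -0.28, 0]], turn=[[0, 0, -0.106], [0, 0, -0.106], [0, 0, -0.106], [0, 0, -0.106], [0, 0, -0.106]], hand=0.65, grip_force=50)

```text
time: 0.78
ee_pos: [0.2805, 0.4371, 0.2312]
ee_rot: [180.0, -0.0, -40.0]
contact_force: [1.3, 0.7, 0.1]
gripper_width: 0.65
gripper_force: 0.0
```

>>> drive_tool(offset=[[0.125, -0.28, 0], [0.125, -0.28, 0], [0.125, -0.28, 0], [0.125, -0.28, 0], [0.125, -0.28, 0]], turn=[[0, 0, -0.106], [0, 0, -0.106], [0, 0, -0.106], [0, 0, -0.106], [0, 0, -0.106]])

```text
time: 1.4
ee_pos: [0.3742, 0.2273, 0.2314]
ee_rot: [-180.0, 0.0, -63.9]
contact_force: [1.1, 0.8, 0.4]
gripper_width: 0.649
gripper_force: 0.0
```

>>> drive_tool(offset=[[0.125, -0.28, 0], [0.125, -0.28, 0], [0.125, -0.28, 0], [0.125, -0.28, 0], [0.125, -0.28, 0]], turn=[[0, 0, -0.106], [0, 0, -0.106], [0, 0, -0.106], [0, 0, -0.106], [0, 0, -0.106]])

```text
time: 2.02
ee_pos: [0.468, 0.0172, 0.2314]
ee_rot: [-180.0, 0.0, -87.7]
contact_force: [0.9, 0.0, 0.6]
gripper_width: 0.651
gripper_force: 0.0
```

>>> drive_tool(offset=[[0.125, -0.28, -0.1], [0.125, -0.28, -0.1], [0.125, -0.28, -0.1], [0.125, -0.28, -0.1], [0, 0, 0]], turn=[[0, 0, -0.106], [0, 0, -0.106], [0, 0, -0.106], [0, 0, -0.106], [0, 0, -0.106]])

```text
time: 2.65
ee_pos: [0.5423, -0.1518, 0.169]
ee_rot: [179.8, -0.1, -111.8]
contact_force: [-0.1, 1.2, 0.2]
gripper_width: 0.649
gripper_force: 0.0
```

```bash
python3 - <<'E'
from h import *
c=cam('wrist','w1'); print(c['eye'],c['attitude'],proj(c,[.5614,-.190,.029]),manip.get_state()['ee_pos'])
I=np.asarray(c['pixels']).astype(int)
print(proj(c,[.5614,-.190,.003]))
t=cam('top'); print(ray(t,(425.4,240.9),.029))
E
```

```text
[ 0.51216565 -0.22757578  0.31239395] [161.42246193  -0.21122121 158.2252891 ] [[238.351841  164.1578564]] [ 0.54225934 -0.15084357  0.1697502 ]
[[241.22898235 159.0642426 ]]
[ 0.56144655 -0.19056305  0.029     ]
```

View pics/w1.png

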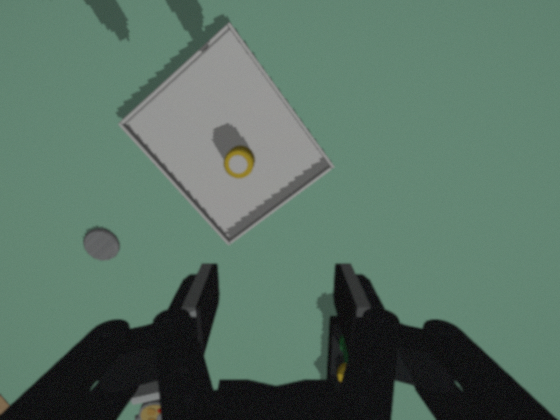

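>>> drive_tool(offset=[[0.064, -0.132, 0], [0.064, -0.132, -0.2], [0, 0, -0.25], [0, 0, -0.2], [0, 0, 0]], turn=[[0, 0, 0], [0, 0, 0], [0, 0, 0], [0, 0, 0], [0, 0, 0]])

```text
time: 3.38
ee_pos: [0.5602, -0.1883, 0.072]
ee_rot: [179.8, -0.1, -111.3]
contact_force: [-0.4, 0.7, 0.2]
gripper_width: 0.648
gripper_force: 0.0
```

>>> drive_tool(offset=[[0.007, -0.013, -0.14], [0, 0, -0.14], [0, 0, -0.1], [0, 0, -0.05], [0, 0, 0]], turn=[[0, 0, 0], [0, 0, 0], [0, 0, 0], [0, 0, 0], [0, 0, 0]])

```text
time: 4.0
ee_pos: [0.5631, -0.1907, 0.0095]
ee_rot: [180.0, -0.0, -111.4]
contact_force: [-0.1, 0.7, 0.0]
gripper_width: 0.648
gripper_force: 0.0
```

>>> drive_tool(offset=[[0, 0, 0], [0, 0, 0], [0, 0, 0], [0, 0, 0], [0, 0, 0]], turn=[[0, 0, 0], [0, 0, 0], [0, 0, 0], [0, 0, 0], [0, 0, 0]], hand=0, grip_force=50)

```text
time: 4.62
ee_pos: [0.5635, -0.1909, 0.0102]
ee_rot: [-179.9, 0.0, -111.4]
contact_force: [-1.3, 1.2, 5.2]
gripper_width: 0.286
gripper_force: 49.2
```

>>> drive_tool(offset=[[0, 0, 0.05], [0, 0, 0.15], [0, 0, 0.25], [0, 0.2, 0.217], [-0.02, 0.3, 0]], turn=[[0, 0, 0], [0, 0, 0], [0, 0, 0], [0, 0, 0], [0, 0, 0]])

```text
time: 5.25
ee_pos: [0.5618, -0.1157, 0.1126]
ee_rot: [-179.7, 0.1, -111.5]
contact_force: [1.6, 0.2, -1.1]
gripper_width: 0.283
gripper_force: 49.1
```

>>> drive_tool(offset=[[-0.03, 0.33, 0], [-0.04, 0.33, 0], [-0.03, 0.33, 0], [-0.02, 0.296, 0], [0, 0, 0]], turn=[[0, 0, 0], [0, 0, 0], [0, 0, 0], [0, 0, 0], [0, 0, 0]])

```text
time: 5.88
ee_pos: [0.5419, 0.0797, 0.1098]
ee_rot: [-180.0, 0.0, -111.2]
contact_force: [-0.8, -0.5, -0.3]
gripper_width: 0.286
gripper_force: 49.2
```

```bash
python3 - <<'E'
from h import *
c=cam('side'); s=manip.get_state(); e=s['ee_pos'];print(e,s['ee_rot'],s['contact_force'],s['gripper_width'])
cx,cy=map(int,proj(c,e+[0,0,-.03])[0])
I=np.asarray(c['pixels'])[cy-50:cy+50,cx-65:cx+65]
w=cam('wrist'); W=np.asarray(w['pixels'])[200:420,140:440]
for p in([.5423,.0769,.038],[.5423,.0769,.022]): print(proj(w,p))
a=cv2.resize(I,(520,400),interpolation=3); b=cv2.resize(W,(280,400*280//545*1),interpolation=3) 
b=cv2.copyMakeBorder(b,0,400-b.shape[0],0,0,0); cv2.imwrite('pics/held.png',np.hstack([a,b]))
print(cx,cy,proj(c,[e+[0,0,-.007],e,[.5423,.0769,.038]]))
E
```

```text
[0.54171235 0.07839963 0.10966503] [-1.79996162e+02  1.24926863e-02 -1.11283364e+02] [-1.50531315  0.34462494 -0.22331826] 0.2875370780568244
[[273.6979655  220.41063012]]
[[273.82547108 212.91777053]]
236 218 [[235.37616742 208.80254054]
 [235.11276637 205.808359  ]
 [238.40637265 235.51082097]]
```

View pics/held.png

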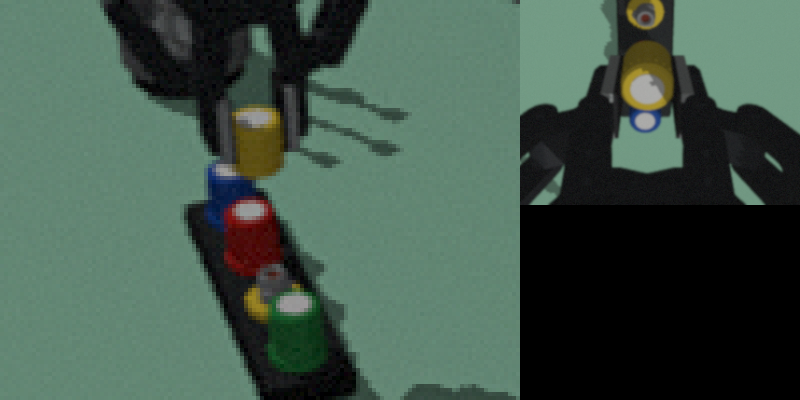

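The cap is held upright; its dot is at (277,294) in the wrist image and (236,197.5) in the side image. The neck shows at wrist (274,219), against (273.7,220.4) predicted.

```bash
python3 - <<'E'
from h import *
w=cam('wrist');s=cam('side');print(ray(w,(277,294.5),.1287),ray(s,(236,197.5),.1287),manip.get_state()['ee_pos'])
E
```

```text
[0.54066146 0.07734532 0.1287    ] [0.54407089 0.07638267 0.1287    ] [0.54174958 0.07638939 0.1094031 ]
```

>>> drive_tool(offset=[[0.004, 0.002, -0.15], [0, 0, -0.15], [0, 0, -0.08], [0, 0, -0.04], [0, 0, 0]], turn=[[0, 0, 0], [0, 0, 0], [0, 0, 0], [0, 0, 0], [0, 0, 0]])

```text
time: 6.7
ee_pos: [0.5426, 0.0771, 0.0464]
ee_rot: [180.0, -0.0, -111.5]
contact_force: [0.1, -0.2, -0.3]
gripper_width: 0.29
gripper_force: 49.2
```

>>> drive_tool(offset=[[0, 0, -0.02], [0, 0, -0.02], [0, 0, -0.01], [0, 0, 0]], turn=[[0, 0, 0], [0, 0, 0], [0, 0, 0], [0, 0, 0]])

```text
time: 7.2
ee_pos: [0.5425, 0.0774, 0.0388]
ee_rot: [180.0, -0.0, -111.4]
contact_force: [0.1, -0.4, -0.2]
gripper_width: 0.288
gripper_force: 49.2
```

Now at perch height with no side force. Press down.

>>> drive_tool(offset=[[0, 0, -0.02], [0, 0, -0.02], [0, 0, -0.015], [0, 0, 0]], turn=[[0, 0, 0], [0, 0, 0], [0, 0, 0], [0, 0, 0]])

```text
time: 7.7
ee_pos: [0.5423, 0.0773, 0.0301]
ee_rot: [180.0, -0.0, -111.4]
contact_force: [0.7, -0.9, -3.0]
gripper_width: 0.286
gripper_force: 49.2
```

>>> drive_tool(offset=[[0, 0, -0.007], [0, 0, -0.007], [0, 0, 0]], turn=[[0, 0, 0], [0, 0, 0], [0, 0, 0]])

```text
time: 8.07
ee_pos: [0.5425, 0.0774, 0.0292]
ee_rot: [-180.0, 0.0, -111.4]
contact_force: [-2.8, -0.9, 7.4]
gripper_width: 0.286
gripper_force: 50.3
```

>>> drive_tool(offset=[[0, 0, -0.007], [0, 0, -0.005], [0, 0, 0]], turn=[[0, 0, 0], [0, 0, 0], [0, 0, 0]])

```text
time: 8.45
ee_pos: [0.5426, 0.0775, 0.029]
ee_rot: [-179.9, 0.0, -111.4]
contact_force: [-8.6, 0.8, 25.0]
gripper_width: 0.286
gripper_force: 52.2
```

It is solidly home (25 N with no further travel). Next: relax, release and rise.

>>> drive_tool(offset=[[0, 0, 0.012], [0, 0, 0.005], [0, 0, 0]], turn=[[0, 0, 0], [0, 0, 0], [0, 0, 0]])

```text
time: 8.82
ee_pos: [0.5426, 0.0775, 0.0292]
ee_rot: [-180.0, 0.0, -111.4]
contact_force: [-0.9, 1.2, 2.5]
gripper_width: 0.287
gripper_force: 49.8
```

>>> drive_tool(offset=[[0, 0, 0], [0, 0, 0], [0, 0, 0], [0, 0, 0.2], [0, 0, 0.2]], turn=[[0, 0, 0], [0, 0, 0], [0, 0, 0], [0, 0, 0], [0, 0, 0]], hand=0.65)

```text
time: 9.45
ee_pos: [0.5422, 0.0772, 0.0896]
ee_rot: [180.0, -0.1, -111.4]
contact_force: [1.2, -0.6, -0.6]
gripper_width: 0.648
gripper_force: 0.0
```

>>> drive_tool(offset=[[0, 0, 0.1], [0.07, 0.175, 0], [0.07, 0.175, 0], [0.067, 0.17, 0], [0, 0, 0]], turn=[[0, 0, 0], [0, 0, 0], [0, 0, 0], [0, 0, 0], [0, 0, 0]])

```text
time: 10.07
ee_pos: [0.5743, 0.158, 0.1031]
ee_rot: [180.0, -0.1, -111.3]
contact_force: [-0.1, 0.9, -0.4]
gripper_width: 0.652
gripper_force: 0.0
```

```bash
python3 - <<'E'
from h import *
s=manip.get_state();print(s['ee_pos'],s['ee_rot'],s['contact_force'])
c=cam('side'); I=np.asarray(c['pixels'])[185:285,180:310]
w=cam('wrist'); W=np.asarray(w['pixels'])[0:420,:]
a=cv2.resize(I,(390,300),interpolation=3); b=cv2.resize(W,(400,300),interpolation=3)
cv2.imwrite('pics/after1.png',np.hstack([a,b]))
print(proj(w,[[.5734,.155,.048],[.5423,.0769,.048]]),proj(c,[[.5423,.0769,.048],[.5578,.1159,.048],[.5268,.0378,.048]]))
E
```

```text
[0.57429771 0.15803219 0.10306977] [ 1.79967472e+02 -5.85890604e-02 -1.11295377e+02] [-0.10317884  0.89486004 -0.41137466]
[[274.30273061 228.40644526]
 [275.10235681  91.67763985]] [[238.05519105 231.54545032]
 [232.78430769 220.30550401]
 [243.74844116 243.61676798]]
```

View pics/after1.png

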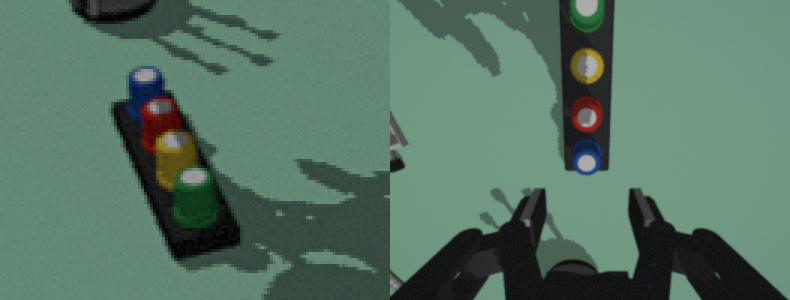

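Side view: the yellow cap is seated level with the red and green ones. Wrist view: the blue dot is at (276,225), close to the prediction. Now descend on blue.

>>> drive_tool(offset=[[-0.005, -0.014, -0.15], [0, 0, -0.15], [0, 0, -0.12], [0, 0, -0.06], [0, 0, 0]], turn=[[0, 0, 0], [0, 0, 0], [0, 0, 0], [0, 0, 0], [0, 0, 0]])

```text
time: 10.8
ee_pos: [0.5725, 0.1529, 0.0317]
ee_rot: [180.0, -0.1, -111.4]
contact_force: [-0.0, 0.3, 0.9]
gripper_width: 0.65
gripper_force: 0.0
```

>>> drive_tool(offset=[[0, 0, 0], [0, 0, 0], [0, 0, 0], [0, 0, 0], [0, 0, 0]], turn=[[0, 0, 0], [0, 0, 0], [0, 0, 0], [0, 0, 0], [0, 0, 0]], hand=0, grip_force=60)

```text
time: 11.42
ee_pos: [0.5734, 0.1535, 0.0333]
ee_rot: [-179.9, 0.1, -111.4]
contact_force: [-0.5, -0.7, 5.8]
gripper_width: 0.279
gripper_force: 58.9
```

>>> drive_tool(offset=[[0, 0, 0.02], [0, 0, 0.03], [0, 0, 0.04], [0, 0, 0.05], [0, 0, 0.06]], turn=[[0, 0, 0], [0, 0, 0], [0, 0, 0], [0, 0, 0], [0, 0, 0]])

```text
time: 12.05
ee_pos: [0.5729, 0.1532, 0.063]
ee_rot: [-180.0, 0.0, -111.4]
contact_force: [-0.7, -0.0, -0.2]
gripper_width: 0.277
gripper_force: 60.0
```

>>> drive_tool(offset=[[0, 0, 0.1], [0, 0, 0.15], [0, 0, 0.15], [0, 0, 0]], turn=[[0, 0, 0], [0, 0, 0], [0, 0, 0], [0, 0, 0]])

```text
time: 12.55
ee_pos: [0.5741, 0.1539, 0.1252]
ee_rot: [-179.8, 0.2, -111.4]
contact_force: [0.1, 0.4, -1.1]
gripper_width: 0.279
gripper_force: 60.0
```

```bash
python3 - <<'E'
from h import *
c=cam('side'); s=manip.get_state(); e=s['ee_pos'];print(e,s['ee_rot'],s['gripper_width'])
cx,cy=map(int,proj(c,e+[0,0,-.03])[0])
I=np.asarray(c['pixels'])[cy-50:cy+50,cx-65:cx+65]
W=np.asarray(cam('wrist')['pixels'])
a=cv2.resize(I,(390,300),interpolation=3); b=cv2.resize(W,(400,300),interpolation=3)
cv2.imwrite('pics/held2.png',np.hstack([a,b]))
E
```

```text
[0.57331973 0.15361198 0.12379   ] [-1.79917637e+02  1.19585892e-01 -1.11432137e+02] 0.27553876553252216
```

View pics/held2.png

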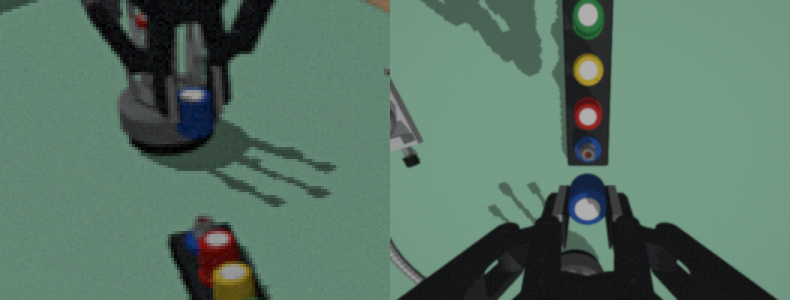

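The blue cap is off and held upright. Carry it to the tray.

>>> drive_tool(offset=[[0, -0.15, 0], [-0.007, -0.3, 0], [-0.01, -0.32, 0], [-0.01, -0.32, 0], [-0.01, -0.32, 0]], turn=[[0, 0, 0], [0, 0, 0], [0, 0, 0], [0, 0, 0], [0, 0, 0]])

```text
time: 13.28
ee_pos: [0.5662, -0.0606, 0.1216]
ee_rot: [179.9, -0.0, -111.4]
contact_force: [0.4, 0.1, 0.4]
gripper_width: 0.277
gripper_force: 60.0
```

>>> drive_tool(offset=[[-0.01, -0.32, 0], [-0.01, -0.32, 0], [0, -0.31, 0], [0, 0, -0.2], [0, 0, -0.2]], turn=[[0, 0, 0], [0, 0, 0], [0, 0, 0], [0, 0, 0], [0, 0, 0]])

```text
time: 13.9
ee_pos: [0.5631, -0.2024, 0.0611]
ee_rot: [180.0, -0.0, -111.6]
contact_force: [0.5, 0.3, -0.7]
gripper_width: 0.28
gripper_force: 60.0
```

>>> drive_tool(offset=[[0, 0, -0.15], [0, 0, -0.08], [0, 0, -0.03], [0, 0, 0]], turn=[[0, 0, 0], [0, 0, 0], [0, 0, 0], [0, 0, 0]])

```text
time: 14.4
ee_pos: [0.5644, -0.2009, 0.0235]
ee_rot: [-180.0, -0.0, -111.4]
contact_force: [-1.1, -0.5, 0.3]
gripper_width: 0.278
gripper_force: 60.0
```

>>> drive_tool(offset=[[0, 0, -0.03], [0, 0, -0.02], [0, 0, -0.006], [0, 0, 0]], turn=[[0, 0, 0], [0, 0, 0], [0, 0, 0], [0, 0, 0]])

```text
time: 14.9
ee_pos: [0.5643, -0.2007, 0.0149]
ee_rot: [-180.0, 0.0, -111.4]
contact_force: [-0.2, -0.1, 0.5]
gripper_width: 0.277
gripper_force: 60.0
```

>>> drive_tool(offset=[[0, 0, -0.006], [0, 0, -0.004], [0, 0, 0]], turn=[[0, 0, 0], [0, 0, 0], [0, 0, 0]])

```text
time: 15.28
ee_pos: [0.5645, -0.2008, 0.0143]
ee_rot: [-180.0, -0.0, -111.4]
contact_force: [-3.0, 1.6, 7.6]
gripper_width: 0.281
gripper_force: 60.9
```

Touchdown on the tray floor. Release and rise.

>>> drive_tool(offset=[[0, 0, 0.004], [0, 0, 0], [0, 0, 0], [0, 0, 0.1], [0, 0, 0.2]], turn=[[0, 0, 0], [0, 0, 0], [0, 0, 0], [0, 0, 0], [0, 0, 0]], hand=0.65)

```text
time: 15.9
ee_pos: [0.5635, -0.2007, 0.059]
ee_rot: [179.9, -0.0, -111.4]
contact_force: [1.4, 0.6, -0.3]
gripper_width: 0.651
gripper_force: 0.0
```

>>> drive_tool(offset=[[0, 0, 0.3], [0, 0, 0.3], [-0.1, -0.2, 0.2], [-0.1, -0.2, 0], [0, 0, 0]], turn=[[0, 0, 0], [0, 0, 0], [0, 0, 0], [0, 0, 0], [0, 0, 0]])

```text
time: 16.52
ee_pos: [0.5334, -0.2622, 0.1806]
ee_rot: [-179.9, 0.0, -111.6]
contact_force: [0.6, -0.1, -0.9]
gripper_width: 0.655
gripper_force: 0.0
```

```bash
python3 - <<'E'
from h import *
print(manip.get_state()['ee_pos'])
a=np.asarray(cam('side')['pixels'])[190:370,190:420]; b=np.asarray(cam('top')['pixels'])[60:300,220:490]
a=cv2.resize(a,(400,313),interpolation=3);b=cv2.resize(b,(352,313),interpolation=3)
cv2.imwrite('pics/end.png',np.hstack([a,b]))
E
```

```text
[ 0.53344176 -0.26222882  0.18062453]
```

View pics/end.png

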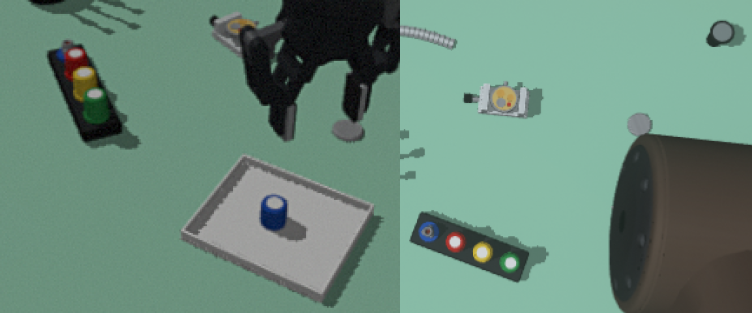

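The blue cap stands upright in the tray (crop 273,212), yellow, red and green are capped, and the blue pot is open.

```bash
python3 -c "
from rig import manip
print(manip.sign_off())"
```

```text
the job is handed in; nothing more can be done
None
```

The yellow cap is snapped fully home on its pot and the blue cap is open side down in the tray; I didn't touch the red and green pots, screwdriver stand, watch holder or case back, and handed the job in at about 17 s.

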